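# Stir the chestnuts in the pan

### The arm

A 6-joint arm with a two-finger parallel gripper is mounted at the origin on the work surface. World frame = base frame: x ahead of the robot, y to its left, z up, the work surface at z = 0. Lengths are in m, angles in rad, forces in N, time in s.
With the tool pointing down it reaches from about 0.3 to 0.75 m from the base axis. Payload 8.5 kg.
Tool frame: the origin (TCP) lies between the finger pads; the fingertips stand 25 mm ahead of it and the grasp point (between the pads) lies 6 mm ahead of it (manip.tcp_to_tips is the distance from the TCP to the fingertips, in m); z points along the fingers, y is the direction in which the jaws open and shut (so a half turn about z gives the same grasp; the last joint's range is limited). The gripper opens to 85 mm and grips with 20 to 120 N. Pads are 22 mm wide; open, the fingers measure 114 mm over their backs; the gripper's body (76 mm by 85 mm) begins 54 mm behind the grasp point. The pads swing forward as they close: fully open they stand 13 mm farther back than shut.
Start: joints at [1.107, 0.381, 1.297, -0, 1.464, -0.215], TCP at [0.135, 0.533, 0.256] pointing down, gripper open.
Joint ranges: [-3.11, 3.11], [-0.89, 2.33], [0.22, 2.48], [-1.42, 4.56], [0.17, 2.85], [-2.88, 2.88]. Speed limits (rad/s): [2.39, 2.39, 3.14, 3.14, 3.14, 3.14].

### API

Orientations are given as a unit quaternion [w, x, y, z].
In Python, from cell import manip, read_camera, get_calibration, ticket gives the robot as it stands. The module is installed in compiled form; this text tells all that it offers.
- The arm moves only by the tool arm_command, never from a script. Its argument "deltas" is a list of rows, each an object of numbers: "fingers": the finger opening in cm, from 0 to 8.54; "x", "y", "z": the shift along the tool's x, y, z in cm; "twist": the turn about the tool's z in rad. In form: [{"fingers": .., "x": .., "y": .., "z": .., "twist": ..}, ...]. A call has 1 to 8 rows; each row shifts and turns the commanded pose from where the row before left it, along the tool's axes as they then stand; what a row does not reach is not made up. A row lasts 1/12 s, in which the tool goes at most 41.7 mm and 7.16 degrees, less where a joint would pass 70% of its speed; a pose out of reach is approached as far as the arm can. A call with a gripper value outside its range is refused whole. The fingers move at their own pace and stop on an object; the grip force is fixed at half the most. Time passes only in rows, so rows that do not move let the fingers close. It gives the time, the measured TCP pose, the force and the opening at its end, in the units of the state.
- manip.sense(): the state, without advancing time (a new reading comes with each control period).
- read_camera(name): name is "scene" or "top"; returns the picture (420x560x3 uint8, red, green, blue); there is no depth.
- get_calibration(name): a dict with "fx", "fy", "cx", "cy" (pixels), "distortion" ([k1, k2, p1, p2, k3] as OpenCV has them; the pictures are not rectified), "camera_from_world" (4x4, takes a point from world to camera coordinates). Camera axes: x right, y down, z forward; pixel columns grow to the right and rows downward; lengths in m; the calibration is good to about 2 mm. A picture is of the moment at which its call begins. get_calibration takes no time and is no camera call.
- ticket.job_done(): hands the job in, once; it reports no verdict.
The state is a dict: "time_s": time; "q": joint angles; "qvel": joint speeds; "tau": joint torques, N m; "eef_pos": TCP position; "tool_rot": TCP orientation; "ft_force": force on the tool from outside, world axes, zero at the start; "moment": the same for the moment, N m; "width": finger opening in m.
Only numpy, scipy, OpenCV 4.12 (cv2) and the standard library are available. Lean on these libraries where they do the work, as an engineer would, in place of code of your own. Each camera call takes 0.05 s, during which the arm holds its last target.

### The job

Take the wooden stirring stick out of the white crock and, beginning on the side of the pan next to its handle, stir the chestnuts two full turns anticlockwise as seen from above, back to the handle side, sweeping wide circles about midway between the pan's middle and its wall with the stick's foot close to the pan's bottom, so that the chestnuts are pushed well away from where they lay. Then stand the stick back in the crock on its foot and let go; keep every chestnut in the pan, do not shove or tip the pan, and leave the jar, mug and bottle alone.

Things in the scene. Friction and masses are not known exactly. Their poses are not given: they have to be found in the camera images.
- pan: Loose, heavy (2 kg) steel pan on a black hob (hob top 6 mm above counter). Outer diameter 184, wall 5, rim 60 high, flat inner floor 6 above underside, inner radius 87. Black-gripped handle, 20 thick, along the pan's +y from 92 to 255 out, 48 to 72 high. Origin: centre of underside, z up. Anticlockwise from above: handle (+y), -x, -y, +x.
- stick: Pale round wooden stick, 160 long, about 60 g, upright in the crock. Origin: centre of the flat foot's underside, z up the stick. Foot diameter 34 up to 30, shaft diameter 20 from 50 to the rounded top. Grip the shaft firmly (100 N) from above, e.g. 130 above the foot (30 below the top): packed chestnuts push back with some N. Stands by itself on its foot.
- stick_foot (a point): Centre of the underside of the stick's foot (same point as the stick's origin).
- crock: White ceramic utensil crock with a terracotta foot band, fixed to the counter. Outer diameter 90, inner diameter 80, 80 high, inner floor 8 above its underside. Origin: centre of the underside, z up. It may stand at either of two places, swapped with the jar.
- jar: Bystander: amber glass jar with wooden cap, diameter 60, 85 high, loose. Origin: centre of the underside.
- mug: Bystander: blue mug, diameter 76, 85 high, loose, handle at its +y. Origin: centre of the underside.
- oil: Bystander: green glass bottle, diameter 56, 150 high, loose. Origin: centre of the underside.
- nut0_c (a point): Middle of a brown chestnut, diameter 28, 25 high, 14 g, 12 above its flat underside; it lies loose on the pan's floor. The seven start together in the half of the pan away from the handle, leaving the handle side free: nut0-2 in a row farthest from the handle, nut3-6 in a row in front of them.
- nut1_c (a point): Middle of a brown chestnut, diameter 28, 25 high, 14 g, 12 above its flat underside; it lies loose on the pan's floor. The seven start together in the half of the pan away from the handle, leaving the handle side free: nut0-2 in a row farthest from the handle, nut3-6 in a row in front of them.
- nut2_c (a point): Middle of a brown chestnut, diameter 28, 25 high, 14 g, 12 above its flat underside; it lies loose on the pan's floor. The seven start together in the half of the pan away from the handle, leaving the handle side free: nut0-2 in a row farthest from the handle, nut3-6 in a row in front of them.
- nut3_c (a point): Middle of a brown chestnut, diameter 28, 25 high, 14 g, 12 above its flat underside; it lies loose on the pan's floor. The seven start together in the half of the pan away from the handle, leaving the handle side free: nut0-2 in a row farthest from the handle, nut3-6 in a row in front of them.
- nut4_c (a point): Middle of a brown chestnut, diameter 28, 25 high, 14 g, 12 above its flat underside; it lies loose on the pan's floor. The seven start together in the half of the pan away from the handle, leaving the handle side free: nut0-2 in a row farthest from the handle, nut3-6 in a row in front of them.
- nut5_c (a point): Middle of a brown chestnut, diameter 28, 25 high, 14 g, 12 above its flat underside; it lies loose on the pan's floor. The seven start together in the half of the pan away from the handle, leaving the handle side free: nut0-2 in a row farthest from the handle, nut3-6 in a row in front of them.
- nut6_c (a point): Middle of a brown chestnut, diameter 28, 25 high, 14 g, 12 above its flat underside; it lies loose on the pan's floor. The seven start together in the half of the pan away from the handle, leaving the handle side free: nut0-2 in a row farthest from the handle, nut3-6 in a row in front of them.
Things that resemble listed ones, but are neither listed nor needed, are in the scene too. There is more than one size of the stick; the one meant has the size given above.

How it is judged:
On the way, in this order (a step that is already met when the one before it is completed fails the run):
1. turn 1: the stick's foot, low in the pan (under 18 mm above its floor), passes the handle side, at least 20 mm out from the middle (y of stick_foot in the frame of pan above 0.02 m and x of stick_foot in the frame of pan between -0.02 and 0.02 m and horizontal distance between stick_foot and pan below 0.087 m and z of stick_foot in the frame of pan below 0.024 m), for 0.02 s.
2. turn 1: the stick's foot, low in the pan (under 18 mm above its floor), passes the side a quarter turn on, at least 20 mm out from the middle (x of stick_foot in the frame of pan below -0.02 m and y of stick_foot in the frame of pan between -0.02 and 0.02 m and horizontal distance between stick_foot and pan below 0.087 m and z of stick_foot in the frame of pan below 0.024 m), for 0.02 s.
3. turn 1: the stick's foot, low in the pan (under 18 mm above its floor), passes the side opposite the handle, at least 20 mm out from the middle (y of stick_foot in the frame of pan below -0.02 m and x of stick_foot in the frame of pan between -0.02 and 0.02 m and horizontal distance between stick_foot and pan below 0.087 m and z of stick_foot in the frame of pan below 0.024 m), for 0.02 s.
4. turn 1: the stick's foot, low in the pan (under 18 mm above its floor), passes the side three quarters of a turn on, at least 20 mm out from the middle (x of stick_foot in the frame of pan above 0.02 m and y of stick_foot in the frame of pan between -0.02 and 0.02 m and horizontal distance between stick_foot and pan below 0.087 m and z of stick_foot in the frame of pan below 0.024 m), for 0.02 s.
5. turn 2: the stick's foot, low in the pan (under 18 mm above its floor), passes the handle side, at least 20 mm out from the middle (all of step 1), for 0.02 s.
6. turn 2: the stick's foot, low in the pan (under 18 mm above its floor), passes the side a quarter turn on, at least 20 mm out from the middle (all of step 2), for 0.02 s.
7. turn 2: the stick's foot, low in the pan (under 18 mm above its floor), passes the side opposite the handle, at least 20 mm out from the middle (all of step 3), for 0.02 s.
8. turn 2: the stick's foot, low in the pan (under 18 mm above its floor), passes the side three quarters of a turn on, at least 20 mm out from the middle (all of step 4), for 0.02 s.
9. turn 2: the stick's foot, low in the pan (under 18 mm above its floor), passes the handle side, at least 20 mm out from the middle (all of step 5), for 0.02 s.
At the end, for the whole second after the job is handed in: Stick let go and at rest in the crock, foot within 40 mm of its axis and 17 mm of its floor, leaning under 43 degrees; all chestnuts in the pan; of the back row nut0-2, of nut3-4 and of nut5-6 at least one each lies over 20 mm from where it started (horizontal distance between stick_foot and crock below 0.04 m and z of stick_foot in the frame of crock below 0.025 m and angle between stick's own z axis and vertical below 0.75 rad and linear speed of stick below 0.03 m/s and contact force between the fingers and stick below 0.1 N and distance of any of nut0_c, nut1_c, nut2_c from where it was at the start of the episode above 0.02 m and distance of any of nut3_c, nut4_c from where it was at the start of the episode above 0.02 m and distance of any of nut5_c, nut6_c from where it was at the start of the episode above 0.02 m and horizontal distance between each of nut0_c, nut1_c, nut2_c, nut3_c, nut4_c, nut5_c, nut6_c and pan below 0.087 m and z of each of nut0_c, nut1_c, nut2_c, nut3_c, nut4_c, nut5_c, nut6_c in the frame of pan below 0.05 m); the robot touches nothing.
It fails at once if the pan is shoved more than 40 mm or tipped more than 10 degrees (distance of pan from where it was at the start of the episode above 0.04 m or angle between pan's own z axis and vertical above 0.175 rad).
It fails at once if the jar is moved more than 25 mm or knocked over (distance of jar from where it was at the start of the episode above 0.025 m or angle between jar's own z axis and vertical above 0.5 rad).
It fails at once if the mug is moved more than 25 mm or knocked over (distance of mug from where it was at the start of the episode above 0.025 m or angle between mug's own z axis and vertical above 0.5 rad).
It fails at once if the bottle is moved more than 25 mm or knocked over (distance of oil from where it was at the start of the episode above 0.025 m or angle between oil's own z axis and vertical above 0.5 rad).
It fails at once if a chestnut leaves the pan (horizontal distance between any of nut0_c, nut1_c, nut2_c, nut3_c, nut4_c, nut5_c, nut6_c and pan above 0.1 m).
It also fails if it takes over 64 s, if anything falls off the work surface, if the arm or the gripper's body presses on something with over 40 N, if the wrist force passes 120 N, or if a joint passes its speed limit or range.

## Working session

There is one attempt and no reset: what is moved stays moved. The work goes in short steps, Python scripts to look and compute and a tool call to move; the robot and the scene stay as the last step left them, time stands still between calls to the robot, and variables do not carry over. Pictures are saved under pics/ and viewed, and the job is handed in when it is done.

Besides the shell and the picture viewer there is one more tool, called by a JSON object that holds its "method" and its "body". arm_command: Moves the arm, as the interface text tells. Its arguments: {"type":"object","properties":{"deltas":{"type":"array","items":{"type":"object","properties":{"fingers":{"type":"number"},"x":{"type":"number"},"y":{"type":"number"},"z":{"type":"number"},"twist":{"type":"number"}}}}},"required":["deltas"]}

```bash
mkdir -p pics; python3 - <<'E'
from cell import manip, read_camera, get_calibration
import cv2,numpy as np
for n in("scene","top"):
    im=read_camera(n); cv2.imwrite(f"pics/{n}0.png",im[:,:,::-1])
    c=get_calibration(n); print(n,c["fx"],c["fy"],c["cx"],c["cy"],c["distortion"]); print(np.round(c["camera_from_world"],4))
s=manip.sense(); print(s["time_s"],s["eef_pos"],s["tool_rot"],s["width"],s["ft_force"])
E
```

```text
scene 425.70091995769883 425.70091995769883 281.04239345551025 205.4040977226766 [-0.09454633  0.          0.          0.          0.        ]
[[ 0.7181  0.6959 -0.007  -0.3808]
 [ 0.4057 -0.4268 -0.8082 -0.2191]
 [-0.5655  0.5775 -0.5888  1.5378]
 [ 0.      0.      0.      1.    ]]
top 474.3207784457406 474.3207784457406 273.0103199832261 208.41212767960323 [-0.07679596  0.          0.          0.          0.        ]
[[-0.0167 -0.9998 -0.0121 -0.0637]
 [-0.9897  0.0182 -0.1422  0.6079]
 [ 0.1424  0.0096 -0.9898  0.9396]
 [ 0.      0.      0.      1.    ]]
0.1 [0.13533092 0.53284593 0.25576595] [-2.14470480e-04  1.24061617e-01  9.92274290e-01 -6.34509857e-04] 0.08548778235719585 [-0.85195637  0.08219684  1.37756455]
```

View pics/scene0.png

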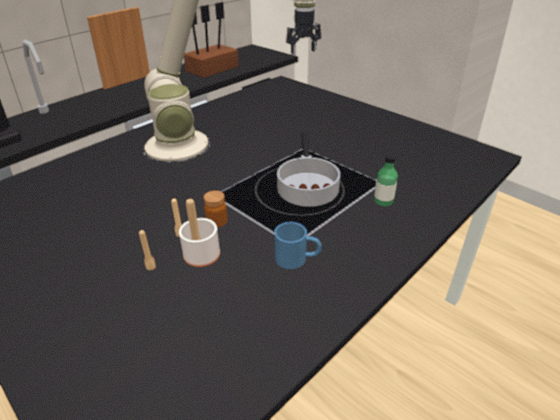

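View pics/top0.png

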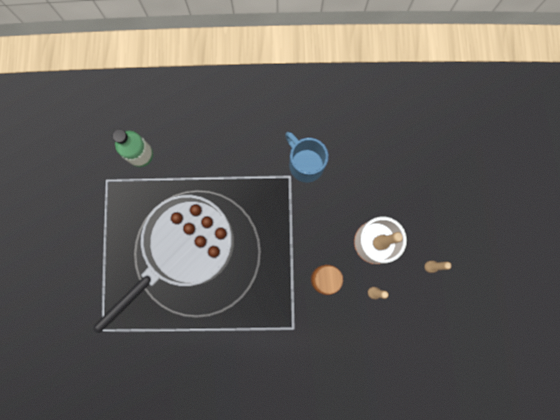

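```bash
cat > h.py <<'E'
import cv2,numpy as np
from cell import manip, read_camera, get_calibration
C={n:get_calibration(n) for n in("scene","top")}
def ray(n,uv):
    c=C[n];K=np.array([[c["fx"],0,c["cx"]],[0,c["fy"],c["cy"]],[0,0,1.]])
    p=cv2.undistortPoints(np.float64(uv).reshape(-1,1,2),K,np.float64(c["distortion"])).reshape(-1,2)
    T=np.array(c["camera_from_world"]);R=T[:3,:3];o=-R.T@T[:3,3]
    return o,np.c_[p,np.ones(len(p))]@R
def plane(n,uv,z):
    o,d=ray(n,uv);return o+d*((z-o[2])/d[:,2])[:,None]
def tri(a,b):  # uv scene, uv top
    o1,d1=ray("scene",a);o2,d2=ray("top",b);d1=d1[0];d2=d2[0]
    t=np.linalg.lstsq(np.c_[d1,-d2],o2-o1,rcond=None)[0]
    p,q=o1+t[0]*d1,o2+t[1]*d2;return (p+q)/2,np.linalg.norm(p-q)
def proj(n,P):
    c=C[n];K=np.array([[c["fx"],0,c["cx"]],[0,c["fy"],c["cy"]],[0,0,1.]]);T=np.array(c["camera_from_world"])
    return cv2.projectPoints(np.float64(P).reshape(-1,1,3),cv2.Rodrigues(T[:3,:3])[0],T[:3,3],K,np.float64(c["distortion"]))[0].reshape(-1,2)
def circ(P):
    A=np.c_[2*P[:,:2],np.ones(len(P))];b=(P[:,:2]**2).sum(1)
    s=np.linalg.lstsq(A,b,rcond=None)[0];return s[:2],np.sqrt(s[2]+s[0]**2+s[1]**2)
E
python3 - <<'E'
import cv2
a=cv2.imread("pics/scene0.png")[185:275,130:240];b=cv2.imread("pics/top0.png")[210:310,305:460]
cv2.imwrite("pics/cropS.png",cv2.resize(a,None,fx=6,fy=6,interpolation=2))
cv2.imwrite("pics/cropT.png",cv2.resize(b,None,fx=5,fy=5,interpolation=2))
b=cv2.imread("pics/top0.png")[185:335,90:250]
cv2.imwrite("pics/cropP.png",cv2.resize(b,None,fx=4,fy=4,interpolation=2))
E
```

```text
(no output)
```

View pics/cropS.png

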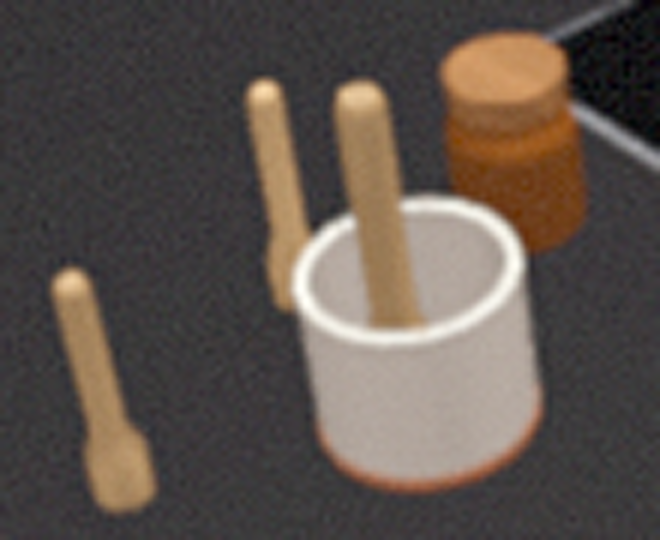

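View pics/cropT.png

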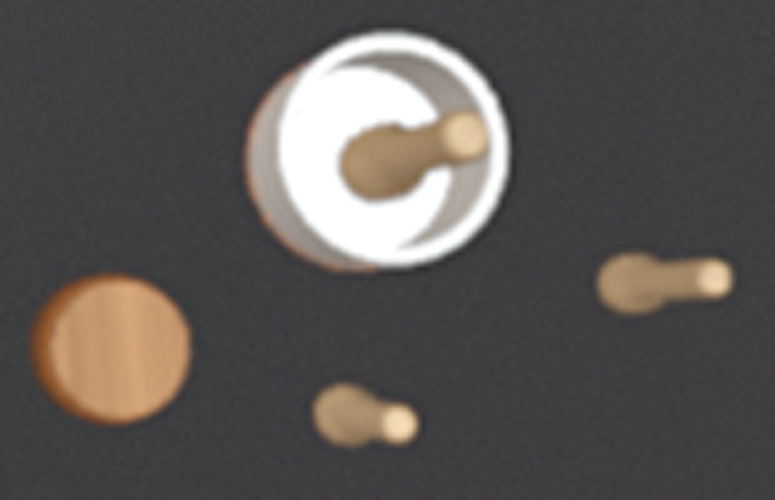

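View pics/cropP.png

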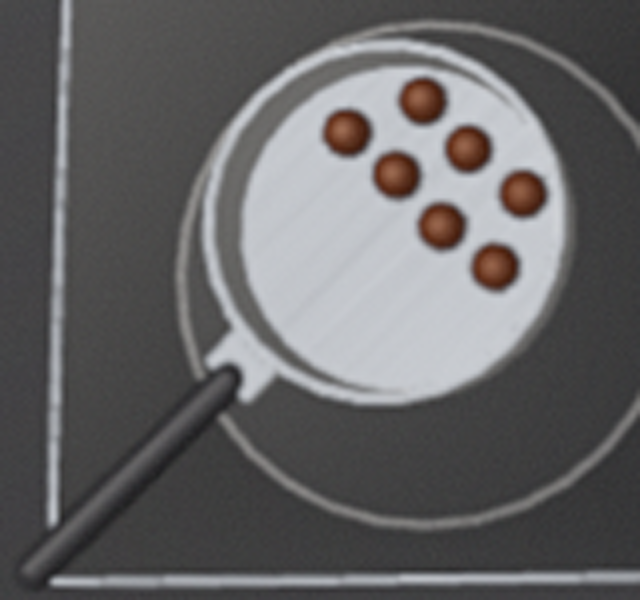

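The three wooden sticks are at scene (190,200) in the crock, (174,199) and (142,231). In the top view they are at (397,237), (384,295) and (447,266). The one in the crock is clearly thicker and taller, so it fits the description. I'll check that by triangulation.

```bash
python3 - <<'E'
from h import *
np.set_printoptions(precision=4,suppress=True)
print("cams",ray("scene",[0,0])[0],ray("top",[0,0])[0])
top=lambda x,y:(305+(x+.5)/5-.5,210+(y+.5)/5-.5); sc=lambda x,y:(130+(x+.5)/6-.5,185+(y+.5)/6-.5)
for nm,a,b in(("stick",(361,93),(463,134)),("d1",(264,90),(400,424)),("d2",(71,282),(714,278))):
    print(nm,tri(sc(*a),top(*b)))
im=cv2.imread("pics/top0.png");hsv=cv2.cvtColor(im,cv2.COLOR_BGR2HSV)
# crock rim: bright low-sat
m=cv2.inRange(hsv,(0,0,215),(180,45,255));m[:, :340]=0;m[:,420:]=0;m[:215]=0;m[280:]=0
cn,_=cv2.findContours(m,cv2.RETR_EXTERNAL,cv2.CHAIN_APPROX_NONE);c=max(cn,key=len).reshape(-1,2).astype(float)
for z in(.07,.08,.09):
    print("crock",z,circ(plane("top",c,z)[:,:2]))
# crock rim in scene
s=cv2.imread("pics/scene0.png");hs=cv2.cvtColor(s,cv2.COLOR_BGR2HSV)
m=cv2.inRange(hs,(0,0,205),(180,40,255));M=np.zeros_like(m);M[212:250,175:222]=m[212:250,175:222]
cn,_=cv2.findContours(M,cv2.RETR_EXTERNAL,cv2.CHAIN_APPROX_NONE);c2=np.vstack(cn).reshape(-1,2).astype(float);print("scene rim bbox",c2.min(0),c2.max(0))
h=cv2.convexHull(np.float32(c2)).reshape(-1,2)
for z in(.07,.08,.09): print("crockS",z,circ(plane("scene",h,z)[:,:2]))
# pan: grey inside
g=cv2.cvtColor(im,cv2.COLOR_BGR2GRAY);m=cv2.inRange(g,110,255);R=np.zeros_like(m);R[188:292,137:240]=m[188:292,137:240]
cv2.imwrite("pics/panmask.png",cv2.resize(R[180:340,90:260],None,fx=4,fy=4,interpolation=0))
cn,_=cv2.findContours(m,cv2.RETR_EXTERNAL,cv2.CHAIN_APPROX_NONE)
# nuts
m=cv2.inRange(hsv,(0,90,20),(20,255,200));m[:, :140]=0;m[:,240:]=0;m[:190]=0;m[290:]=0
n,l,st,ce=cv2.connectedComponentsWithStats(m)
for i in range(1,n):
    if st[i,4]>30: print("nut",st[i,4],ce[i],plane("top",ce[i],.006+.006+.012)[0])
# white floor rim of pan at floor level etc by radial max gradient handled separately
E
```

```text
cams [ 1.2319 -0.7166  0.7257] [ 0.4668 -0.0838  1.0156]
stick (array([ 0.5332, -0.2982,  0.169 ]), np.float64(0.002215708477840663))
d1 (array([ 0.4291, -0.2828,  0.1118]), np.float64(0.0009080161976283395))
d2 (array([ 0.4809, -0.4067,  0.1108]), np.float64(0.00174902770944804))
crock 0.07 (array([ 0.5369, -0.2933]), np.float64(0.04449867888712271))
crock 0.08 (array([ 0.5361, -0.2911]), np.float64(0.04402811095198844))
crock 0.09 (array([ 0.5354, -0.2889]), np.float64(0.04355754301685764))
scene rim bbox [179. 218.] [216. 242.]
crockS 0.07 (array([ 0.5241, -0.2859]), np.float64(0.04598207286142314))
crockS 0.08 (array([ 0.5349, -0.2925]), np.float64(0.04528085135437114))
crockS 0.09 (array([ 0.5457, -0.299 ]), np.float64(0.044579629847324366))
nut 86 [195.1977 209.593 ] [0.61   0.0909 0.024 ]
nut 88 [176.1818 217.5682] [0.5936 0.1313 0.024 ]
nut 83 [206.5542 221.6386] [0.5838 0.0666 0.024 ]
nut 86 [188.5814 228.4186] [0.5701 0.1047 0.024 ]
nut 88 [220.2841 233.    ] [0.5593 0.0376 0.024 ]
nut 88 [199.9886 241.0568] [0.543  0.0804 0.024 ]
nut 84 [213.4048 251.3214] [0.5211 0.0521 0.024 ]
```

View pics/panmask.png

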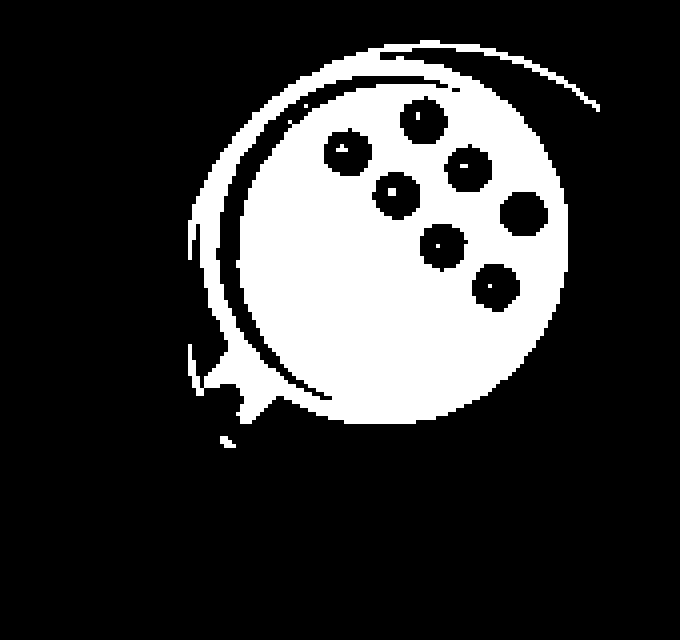

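```bash
python3 - <<'E'
from h import *
np.set_printoptions(precision=4,suppress=True)
im=cv2.imread("pics/top0.png");g=cv2.cvtColor(im,cv2.COLOR_BGR2GRAY);m=cv2.inRange(g,110,255)
# outer boundary points: cast from pan centre px inward from outside; keep robust
P=[];c0=np.array([187.,240.])
for a in np.arange(0,360,4):
    d=np.array([np.cos(np.radians(a)),np.sin(np.radians(a))])
    for r in np.arange(56,35,-.25):
        u=c0+d*r
        if cv2.getRectSubPix(g,(1,1),tuple(map(float,u)))[0,0]>105: P.append(u);break
P=np.array(P)
for z in(.056,.066,.076):
    W=plane("top",P,z)[:,:2];k=np.ones(len(W),bool)
    for _ in range(8):
        c,r=circ(W[k]);e=abs(np.linalg.norm(W-c,axis=1)-r);k=e<max(.0015,np.median(e)*1.5)
    print("pan top",z,c,r,k.sum(),len(k))
cr=lambda x,y:(90+(x+.5)/4-.5,185+(y+.5)/4-.5)
H=plane("top",[cr(35,573),cr(232,372),cr(130,475)],.066);print(H)
d=H[0]-H[1];print("handle dir",np.degrees(np.arctan2(d[1],d[0])))
s=cv2.imread("pics/scene0.png")[145:215,260:360];cv2.imwrite("pics/panS.png",cv2.resize(s,None,fx=7,fy=7,interpolation=2))
E
```

```text
pan top 0.056 [0.5446 0.1049] 0.09453411886950283 57 90
pan top 0.066 [0.5438 0.1029] 0.0935490167107817 57 90
pan top 0.076 [0.543 0.101] 0.09256391455206216 57 90
[[0.3695 0.2772 0.066 ]
 [0.4681 0.1787 0.066 ]
 [0.4176 0.2297 0.066 ]]
handle dir 135.0381632758934
```

View pics/panS.png

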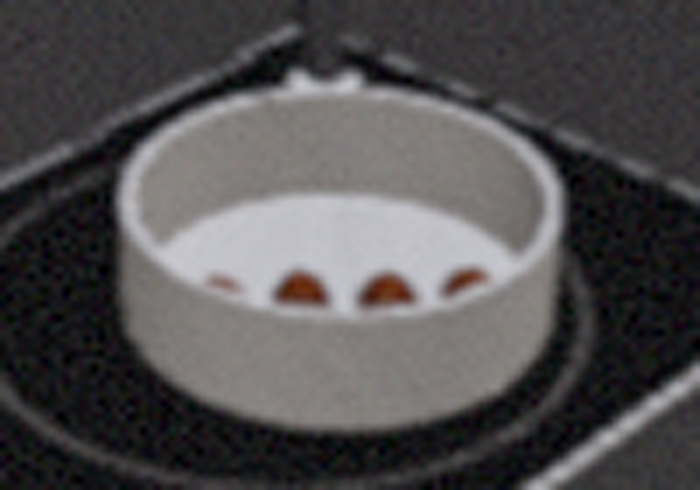

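```bash
python3 - <<'E'
from h import *
cr=lambda x,y:(260+(x+.5)/7-.5,145+(y+.5)/7-.5)
pts=[cr(117,200),cr(567,200),cr(125,170),cr(558,165),cr(190,115),cr(500,115),cr(330,323),cr(440,308),cr(220,308),cr(140,250),cr(545,250)]
for z in(.056,.066,.076): print(z,circ(plane("scene",pts,z)))
E
```

```text
0.056 (array([0.53174471, 0.11686443]), np.float64(0.09654966804678634))
0.066 (array([0.54219892, 0.10441978]), np.float64(0.09510807413229408))
0.076 (array([0.55265312, 0.09197513]), np.float64(0.09366648021779922))
```

{"method": "arm_command", "body": {"deltas": [{"fingers": 8.5,"x": -0.5,"y": -1.5,"z": 0,"twist": -0.1244},{"fingers": 8.5,"x": -1.0,"y": -2.5,"z": 0,"twist": -0.1244},{"fingers": 8.5,"x": -1.5,"y": -3.0,"z": 0,"twist": 0},{"fingers": 8.5,"x": -1.8,"y": -3.2,"z": 0,"twist": 0},{"fingers": 8.5,"x": -1.8,"y": -3.2,"z": 0,"twist": 0},{"fingers": 8.5,"x": -1.8,"y": -3.2,"z": 0,"twist": 0},{"fingers": 8.5,"x": -1.8,"y": -3.2,"z": 0,"twist": 0},{"fingers": 8.5,"x": -1.8,"y": -3.2,"z": 0,"twist": 0}]}}

```text
time_s: 0.77
eef_pos: [0.2486, 0.2996, 0.2562]
tool_rot: [-0.0, -0.0, 1.0, -0.0]
ft_force: [1.1, 1.0, 0.4]
width: 0.0849
```

```bash
cat > st.py <<'E'
from cell import manip
import numpy as np
s=manip.sense();np.set_printoptions(precision=4,suppress=True)
print(s["time_s"],s["eef_pos"],s["tool_rot"],s["width"],s["ft_force"],s["q"])
E
python3 st.py; python3 - <<'E'
from h import *
print(plane("top",[[381.6,242]],.03),plane("top",[[381.6,242]],.02))
E
```

```text
0.7667 [0.2486 0.2996 0.2562] [-0.0001 -0.0003  1.     -0.0001] 0.08492662054474298 [1.086  1.007  0.4403] [ 0.5716  0.0948  1.693  -0.      1.3541 -0.9997]
[[ 0.53379833 -0.29904945  0.03      ]] [[ 0.53447798 -0.30123357  0.02      ]]
```

{"method": "arm_command", "body": {"deltas": [{"fingers": 8.5,"x": -1.8,"y": -3.6},{"fingers": 8.5,"x": -1.8,"y": -3.6},{"fingers": 8.5,"x": -1.8,"y": -3.6},{"fingers": 8.5,"x": -1.8,"y": -3.6},{"fingers": 8.5,"x": -1.8,"y": -3.6},{"fingers": 8.5,"x": -1.8,"y": -3.6},{"fingers": 8.5,"x": -1.8,"y": -3.6},{"fingers": 8.5,"x": -1.8,"y": -3.6}]}}

```text
schema error: expected keys fingers, x, y, z, twist
```

{"method": "arm_command", "body": {"deltas": [{"fingers": 8.5,"x": -1.8,"y": -3.6},{"fingers": 8.5,"x": -1.8,"y": -3.6},{"fingers": 8.5,"x": -1.8,"y": -3.6},{"fingers": 8.5,"x": -1.8,"y": -3.6},{"fingers": 8.5,"x": -1.8,"y": -3.6},{"fingers": 8.5,"x": -1.8,"y": -3.0},{"fingers": 8.5,"x": -1.4,"y": -1.5},{"fingers": 8.5}]}}

```text
schema error: expected keys fingers, x, y, z, twist
```

{"method": "arm_command", "body": {"deltas": [{"fingers": 8.5,"x": -1.8,"y": -3.6,"z": 0,"twist": 0},{"fingers": 8.5,"x": -1.8,"y": -3.6,"z": 0,"twist": 0},{"fingers": 8.5,"x": -1.8,"y": -3.6,"z": 0,"twist": 0},{"fingers": 8.5,"x": -1.8,"y": -3.6,"z": 0,"twist": 0},{"fingers": 8.5,"x": -1.8,"y": -3.6,"z": 0,"twist": 0},{"fingers": 8.5,"x": -1.8,"y": -3.6,"z": 0,"twist": 0},{"fingers": 8.5,"x": -1.8,"y": -3.6,"z": 0,"twist": 0},{"fingers": 8.5,"x": -1.8,"y": -3.6,"z": 0,"twist": 0}]}}

```text
time_s: 1.43
eef_pos: [0.3926, 0.0112, 0.2563]
tool_rot: [-0.0, 0.0, 1.0, 0.0]
ft_force: [0.9, 0.9, 0.6]
width: 0.0848
```

{"method": "arm_command", "body": {"deltas": [{"fingers": 8.5,"x": -1.8,"y": -3.6,"z": 0,"twist": 0},{"fingers": 8.5,"x": -1.8,"y": -3.6,"z": 0,"twist": 0},{"fingers": 8.5,"x": -1.8,"y": -3.6,"z": 0,"twist": 0},{"fingers": 8.5,"x": -1.8,"y": -3.6,"z": 0,"twist": 0},{"fingers": 8.5,"x": -1.8,"y": -3.6,"z": 0,"twist": 0},{"fingers": 8.5,"x": -1.8,"y": -3.0,"z": 0,"twist": 0},{"fingers": 8.5,"x": -1.4,"y": -1.5,"z": 0,"twist": 0},{"fingers": 8.5,"x": 0,"y": 0,"z": 0,"twist": 0}]}}

```text
time_s: 2.1
eef_pos: [0.5158, -0.215, 0.2549]
tool_rot: [-0.0, 0.001, 1.0, 0.0]
ft_force: [-0.5, 1.1, 0.0]
width: 0.085
```

```bash
python3 st.py
```

```text
2.1 [ 0.5158 -0.215   0.2549] [-0.0003  0.0014  1.      0.0001] 0.08498499070283819 [-0.5322  1.1375  0.0379] [-0.6066  0.3975  1.2745 -0.0002  1.4703 -2.1746]
```

{"method": "arm_command", "body": {"deltas": [{"fingers": 8.5,"x": -0.5,"y": -2.0,"z": 0,"twist": 0},{"fingers": 8.5,"x": -0.5,"y": -2.5,"z": 0,"twist": 0},{"fingers": 8.5,"x": -0.5,"y": -2.5,"z": 0,"twist": 0},{"fingers": 8.5,"x": -0.2,"y": -1.3,"z": 1.0,"twist": 0},{"fingers": 8.5,"x": 0,"y": 0,"z": 1.5,"twist": 0},{"fingers": 8.5,"x": 0,"y": 0,"z": 1.0,"twist": 0},{"fingers": 8.5,"x": 0,"y": 0,"z": 0,"twist": 0},{"fingers": 8.5,"x": 0,"y": 0,"z": 0,"twist": 0}]}}

```text
time_s: 2.77
eef_pos: [0.5312, -0.2938, 0.2209]
tool_rot: [-0.001, -0.0, 1.0, 0.001]
ft_force: [0.1, 0.7, 0.8]
width: 0.0847
```

```bash
python3 - <<'E'
from h import *
for n in("scene","top"): cv2.imwrite(f"pics/{n}1.png",cv2.resize(read_camera(n)[:,:,::-1][(150 if n=="scene" else 180):(290 if n=="scene" else 320),(100 if n=="scene" else 300):(280 if n=="scene" else 480)],None,fx=4,fy=4))
E
python3 st.py
```

```text
2.8667 [ 0.5316 -0.2942  0.2221] [ 0.0004 -0.0004  1.     -0.0003] 0.08525973645976445 [-0.4474 -0.5021 -0.0339] [-0.7002  0.5061  1.1877  0.0001  1.4467 -2.2717]
```

View pics/scene1.png

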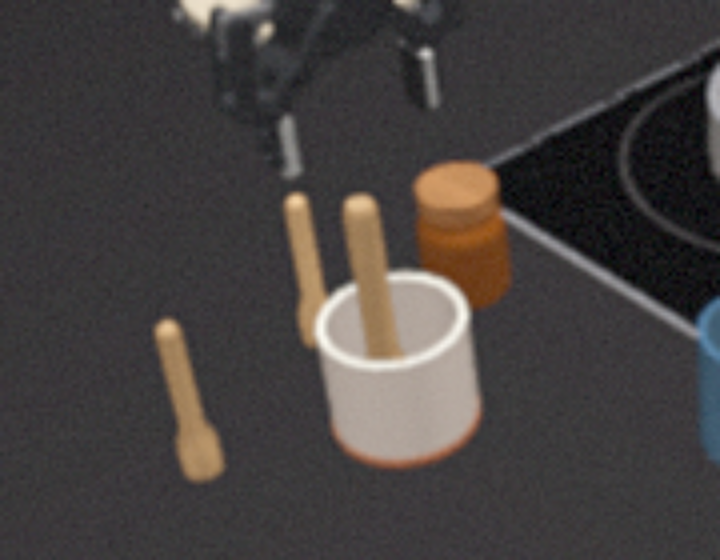

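View pics/top1.png

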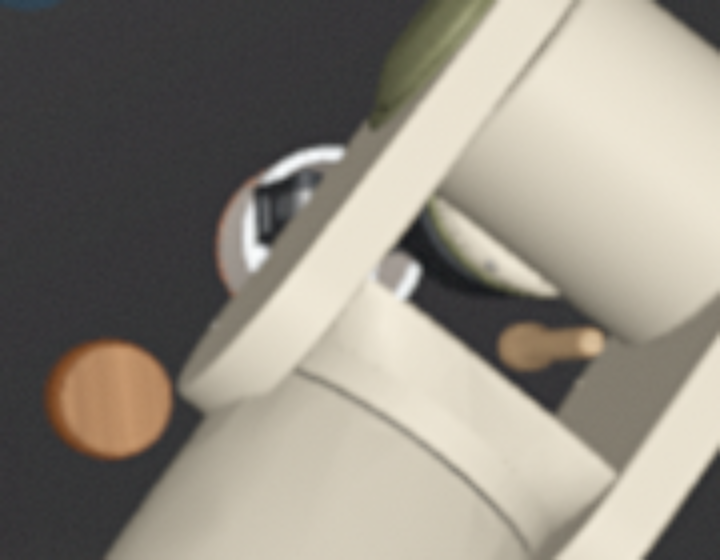

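The fingers straddle the target stick (enlarged scene (360,210)), and the arm is clear of the decoys. I'll trim the position and descend.

{"method": "arm_command", "body": {"deltas": [{"fingers": 8.5,"x": -0.15,"y": -0.4,"z": 0,"twist": 0},{"fingers": 8.5,"x": 0,"y": 0,"z": 1.5,"twist": 0},{"fingers": 8.5,"x": 0,"y": 0,"z": 2.0,"twist": 0},{"fingers": 8.5,"x": 0,"y": 0,"z": 2.0,"twist": 0},{"fingers": 8.5,"x": 0,"y": 0,"z": 2.0,"twist": 0},{"fingers": 8.5,"x": 0,"y": 0,"z": 1.5,"twist": 0},{"fingers": 8.5,"x": 0,"y": 0,"z": 0,"twist": 0},{"fingers": 8.5,"x": 0,"y": 0,"z": 0,"twist": 0}]}}

```text
time_s: 3.53
eef_pos: [0.5331, -0.2989, 0.1316]
tool_rot: [-0.0, -0.0, 1.0, 0.0]
ft_force: [-0.3, -0.1, 0.4]
width: 0.0849
```

```bash
python3 st.py
```

```text
3.5333 [ 0.5331 -0.2989  0.1316] [-0.0001 -0.      1.      0.0001] 0.08489047362466226 [-0.324  -0.1152  0.4264] [-0.7045  0.595   1.3046  0.      1.2422 -2.2753]
```

Now I'll close the gripper.

{"method": "arm_command", "body": {"deltas": [{"fingers": 1.0,"x": 0,"y": 0,"z": 0,"twist": 0},{"fingers": 1.0,"x": 0,"y": 0,"z": 0,"twist": 0},{"fingers": 1.0,"x": 0,"y": 0,"z": 0,"twist": 0},{"fingers": 1.0,"x": 0,"y": 0,"z": 0,"twist": 0},{"fingers": 1.0,"x": 0,"y": 0,"z": 0,"twist": 0},{"fingers": 1.0,"x": 0,"y": 0,"z": 0,"twist": 0},{"fingers": 1.0,"x": 0,"y": 0,"z": 0,"twist": 0},{"fingers": 1.0,"x": 0,"y": 0,"z": 0,"twist": 0}]}}

```text
time_s: 4.2
eef_pos: [0.533, -0.2989, 0.1318]
tool_rot: [0.0, -0.0, 1.0, -0.0]
ft_force: [0.2, 0.4, 3.7]
width: 0.0182
```

```bash
python3 st.py
```

```text
4.2 [ 0.533  -0.2989  0.1318] [ 0.0003 -0.      1.     -0.0002] 0.018195989663214705 [0.1737 0.3625 3.7204] [-0.7045  0.5945  1.3053  0.      1.2411 -2.2753]
```

{"method": "arm_command", "body": {"deltas": [{"fingers": 0,"x": 0,"y": 0,"z": -0.5,"twist": 0},{"fingers": 0,"x": 0,"y": 0,"z": -1.5,"twist": 0},{"fingers": 0,"x": 0,"y": 0,"z": -2.0,"twist": 0},{"fingers": 0,"x": 0,"y": 0,"z": -2.5,"twist": 0},{"fingers": 0,"x": 0,"y": 0,"z": -2.5,"twist": 0},{"fingers": 0,"x": 0,"y": 0,"z": -2.0,"twist": 0},{"fingers": 0,"x": 0,"y": 0,"z": -1.0,"twist": 0},{"fingers": 0,"x": 0,"y": 0,"z": 0,"twist": 0}]}}

```text
time_s: 4.87
eef_pos: [0.5333, -0.2991, 0.2535]
tool_rot: [0.002, -0.0, 1.0, -0.001]
ft_force: [0.1, -0.1, -1.1]
width: 0.0188
```

{"method": "arm_command", "body": {"deltas": [{"fingers": 0,"x": 0,"y": 1.0,"z": 0,"twist": 0},{"fingers": 0,"x": 0,"y": 2.0,"z": 0,"twist": 0},{"fingers": 0,"x": 0.2,"y": 3.0,"z": 0,"twist": 0},{"fingers": 0,"x": 0.2,"y": 3.0,"z": 0,"twist": 0},{"fingers": 0,"x": 0.2,"y": 3.0,"z": 0,"twist": 0},{"fingers": 0,"x": 0.2,"y": 3.0,"z": 0,"twist": 0},{"fingers": 0,"x": 0.2,"y": 3.0,"z": 0,"twist": 0},{"fingers": 0,"x": 0.2,"y": 3.0,"z": 0,"twist": 0}]}}

```text
time_s: 5.53
eef_pos: [0.5198, -0.0865, 0.2495]
tool_rot: [-0.002, -0.0, 1.0, 0.001]
ft_force: [0.5, -0.7, -0.7]
width: 0.0187
```

{"method": "arm_command", "body": {"deltas": [{"fingers": 0,"x": 0.2,"y": 3.0,"z": 0,"twist": 0},{"fingers": 0,"x": 0.2,"y": 3.0,"z": 0,"twist": 0},{"fingers": 0,"x": 0.1,"y": 3.0,"z": 0,"twist": 0},{"fingers": 0,"x": 0.1,"y": 3.0,"z": 0,"twist": 0},{"fingers": 0,"x": 0.1,"y": 3.0,"z": 0,"twist": 0},{"fingers": 0,"x": 0.1,"y": 3.0,"z": 0,"twist": 0},{"fingers": 0,"x": 0,"y": 2.0,"z": 0,"twist": 0},{"fingers": 0,"x": 0,"y": 0,"z": 0,"twist": 0}]}}

```text
time_s: 6.2
eef_pos: [0.5114, 0.1149, 0.2496]
tool_rot: [-0.002, -0.002, 1.0, 0.001]
ft_force: [1.1, 0.3, -0.3]
width: 0.0189
```

```bash
python3 - <<'E'
from h import *
for n in("scene","top"): cv2.imwrite(f"pics/{n}2.png",read_camera(n)[:,:,::-1])
E
python3 st.py
```

```text
6.3 [0.512  0.1119 0.2499] [-0.0014 -0.0009  1.     -0.0001] 0.01852801602365076 [ 0.5376 -0.8036  0.0298] [-0.0108  0.3413  1.3781 -0.0002  1.425  -1.5833]
```

View pics/scene2.png

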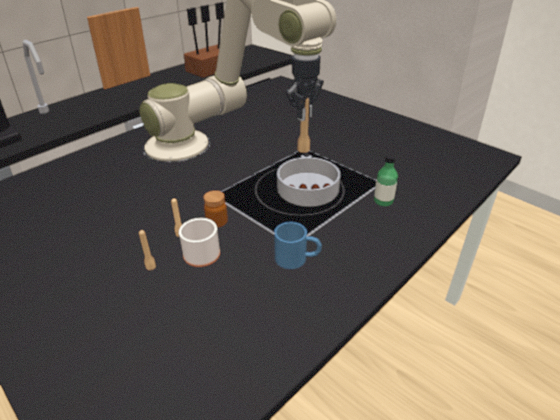

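The stick is held upright at scene (304,130), and nothing else has moved. Next I'll check where the foot is relative to the TCP.

```bash
python3 - <<'E'
from h import *
s=cv2.imread("pics/scene2.png");c=s[85:165,265:345];cv2.imwrite("pics/foot2.png",cv2.resize(c,None,fx=7,fy=7,interpolation=2))
P=np.array([.512,.112,.126])
q=proj("scene",[P,P+[0,0,.16],P+[.012,.012,0],P-[.012,.012,0]]);print(q,(q-[265,85]+.5)*7-.5)
E
```

```text
[[302.97531782 150.19261857]
 [304.258163    98.12656803]
 [308.78801909 150.12109767]
 [297.1588709  150.26613963]] [[268.82722476 459.34832996]
 [277.80714099  94.88597623]
 [309.51613364 458.84768372]
 [228.11209627 459.86297743]]
```

View pics/foot2.png

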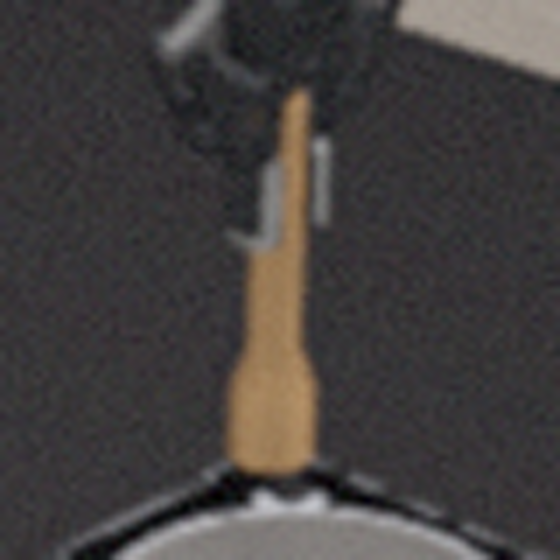

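{"method": "arm_command", "body": {"deltas": [{"fingers": 0,"x": -0.15,"y": 1.0,"z": 0,"twist": 0},{"fingers": 0,"x": -0.15,"y": 1.0,"z": 0,"twist": 0},{"fingers": 0,"x": 0,"y": 0,"z": 1.0,"twist": 0},{"fingers": 0,"x": 0,"y": 0,"z": 1.5,"twist": 0},{"fingers": 0,"x": 0,"y": 0,"z": 1.5,"twist": 0},{"fingers": 0,"x": 0,"y": 0,"z": 1.0,"twist": 0},{"fingers": 0,"x": 0,"y": 0,"z": 0,"twist": 0},{"fingers": 0,"x": 0,"y": 0,"z": 0,"twist": 0}]}}

```text
time_s: 6.97
eef_pos: [0.516, 0.1313, 0.2011]
tool_rot: [-0.0, 0.0, 1.0, 0.0]
ft_force: [0.1, 0.3, 0.1]
width: 0.0187
```

```bash
python3 st.py
```

```text
6.9667 [0.516  0.1313 0.2011] [-0.0005  0.0003  1.      0.    ] 0.01866085418435388 [0.0903 0.2676 0.1183] [ 0.0266  0.3979  1.439   0.0001  1.3057 -1.5437]
```

{"method": "arm_command", "body": {"deltas": [{"fingers": 0,"x": 0.1,"y": 0,"z": 1.0,"twist": 0},{"fingers": 0,"x": 0,"y": 0,"z": 1.5,"twist": 0},{"fingers": 0,"x": 0,"y": 0,"z": 1.5,"twist": 0},{"fingers": 0,"x": 0,"y": 0,"z": 1.2,"twist": 0},{"fingers": 0,"x": 0,"y": 0,"z": 0.5,"twist": 0},{"fingers": 0,"x": 0,"y": 0,"z": 0.3,"twist": 0},{"fingers": 0,"x": 0,"y": 0,"z": 0,"twist": 0},{"fingers": 0,"x": 0,"y": 0,"z": 0,"twist": 0}]}}

```text
time_s: 7.63
eef_pos: [0.5154, 0.1312, 0.1421]
tool_rot: [0.001, 0.0, 1.0, 0.0]
ft_force: [-0.8, -0.7, -0.2]
width: 0.0187
```

```bash
python3 - <<'E'
from h import *
s=read_camera("scene")[:,:,::-1];cv2.imwrite("pics/scene3.png",cv2.resize(s[90:220,240:380],None,fx=5,fy=5))
# circle waypoints tool deltas per quarter (8 rows), r=.04, cm
c=np.array([.543,.1035]);a=np.radians(135+np.arange(0,91,11.25))
for k in range(4):
    b=a+k*np.pi/2;P=c+.04*np.c_[np.cos(b),np.sin(b)];d=np.diff(P,axis=0)*100
    print(k,"start",P[0].round(4),"end",P[-1].round(4),[(float(round(-x,2)),float(round(y,2))) for x,y in d])
E
python3 st.py
```

```text
0 start [0.5147 0.1318] end [0.5147 0.0752] [(0.5, -0.61), (0.37, -0.69), (0.23, -0.75), (0.08, -0.78), (-0.08, -0.78), (-0.23, -0.75), (-0.37, -0.69), (-0.5, -0.61)]
1 start [0.5147 0.0752] end [0.5713 0.0752] [(-0.61, -0.5), (-0.69, -0.37), (-0.75, -0.23), (-0.78, -0.08), (-0.78, 0.08), (-0.75, 0.23), (-0.69, 0.37), (-0.61, 0.5)]
2 start [0.5713 0.0752] end [0.5713 0.1318] [(-0.5, 0.61), (-0.37, 0.69), (-0.23, 0.75), (-0.08, 0.78), (0.08, 0.78), (0.23, 0.75), (0.37, 0.69), (0.5, 0.61)]
3 start [0.5713 0.1318] end [0.5147 0.1318] [(0.61, 0.5), (0.69, 0.37), (0.75, 0.23), (0.78, 0.08), (0.78, -0.08), (0.75, -0.23), (0.69, -0.37), (0.61, -0.5)]
7.6833 [0.5153 0.1313 0.1422] [0.0008 0.     1.     0.    ] 0.01884399700062079 [ 1.218  -0.2942  0.8778] [ 0.0266  0.4617  1.5261  0.0001  1.1521 -1.5441]
```

View pics/scene3.png

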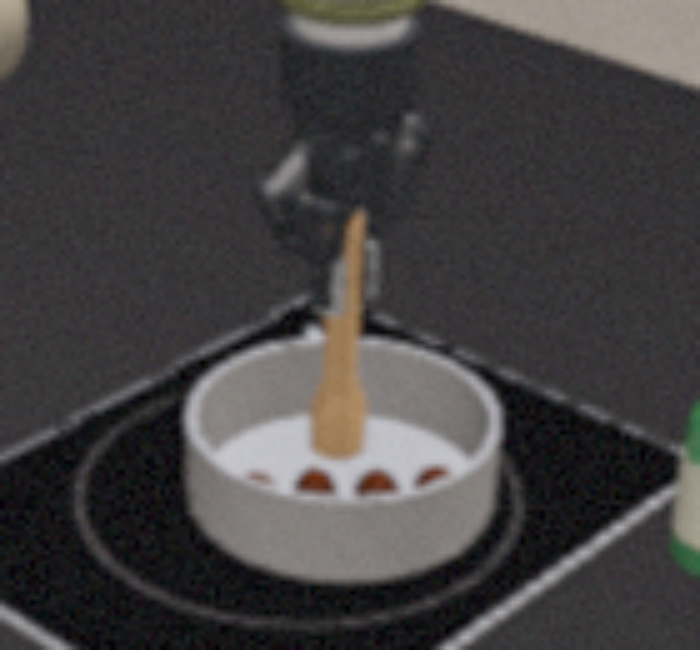

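The foot is in the pan on the handle side, about 6 mm above the floor. I'll begin the stir.

{"method": "arm_command", "body": {"deltas": [{"fingers": 0,"x": 0.5,"y": -0.6,"z": 0.1,"twist": 0},{"fingers": 0,"x": 0.4,"y": -0.7,"z": 0,"twist": 0},{"fingers": 0,"x": 0.25,"y": -0.75,"z": 0,"twist": 0},{"fingers": 0,"x": 0.1,"y": -0.8,"z": 0,"twist": 0},{"fingers": 0,"x": -0.1,"y": -0.8,"z": 0,"twist": 0},{"fingers": 0,"x": -0.25,"y": -0.75,"z": 0,"twist": 0},{"fingers": 0,"x": -0.4,"y": -0.7,"z": 0,"twist": 0},{"fingers": 0,"x": -0.5,"y": -0.6,"z": 0,"twist": 0}]}}

```text
time_s: 8.35
eef_pos: [0.5154, 0.0732, 0.1404]
tool_rot: [0.0, 0.0, 1.0, -0.0]
ft_force: [0.3, 0.5, -0.7]
width: 0.0187
```

{"method": "arm_command", "body": {"deltas": [{"fingers": 0,"x": -0.6,"y": -0.5,"z": 0,"twist": 0},{"fingers": 0,"x": -0.7,"y": -0.4,"z": 0,"twist": 0},{"fingers": 0,"x": -0.75,"y": -0.25,"z": 0,"twist": 0},{"fingers": 0,"x": -0.8,"y": -0.1,"z": 0,"twist": 0},{"fingers": 0,"x": 0,"y": 0,"z": 0,"twist": 0}]}}

```text
time_s: 8.77
eef_pos: [0.545, 0.0615, 0.1402]
tool_rot: [0.001, 0.0, 1.0, -0.0]
ft_force: [0.3, -0.1, 0.0]
width: 0.0189
```

```bash
python3 - <<'E'
from h import *
for n in("scene","top"):
  s=read_camera(n)[:,:,::-1]
  cv2.imwrite(f"pics/{n}4.png",cv2.resize(s[90:220,240:380] if n=="scene" else s[180:330,90:250],None,fx=4,fy=4))
E
python3 st.py
```

```text
8.8667 [0.5436 0.0619 0.1401] [-0.0001 -0.0002  1.      0.    ] 0.018781731616886222 [-0.4295 -1.2053 -0.3152] [-0.103   0.4879  1.4845  0.      1.1694 -1.6741]
```

View pics/scene4.png

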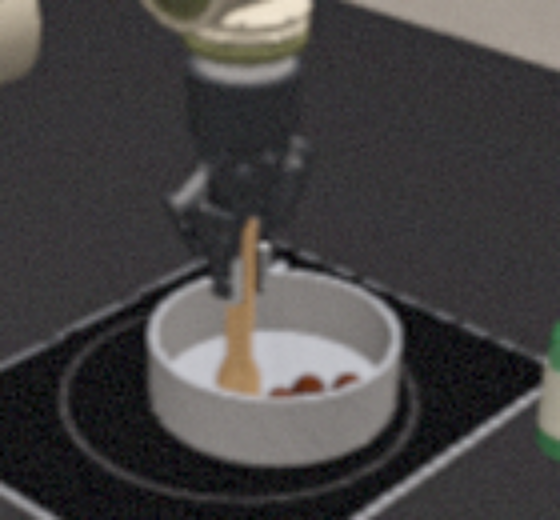

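View pics/top4.png

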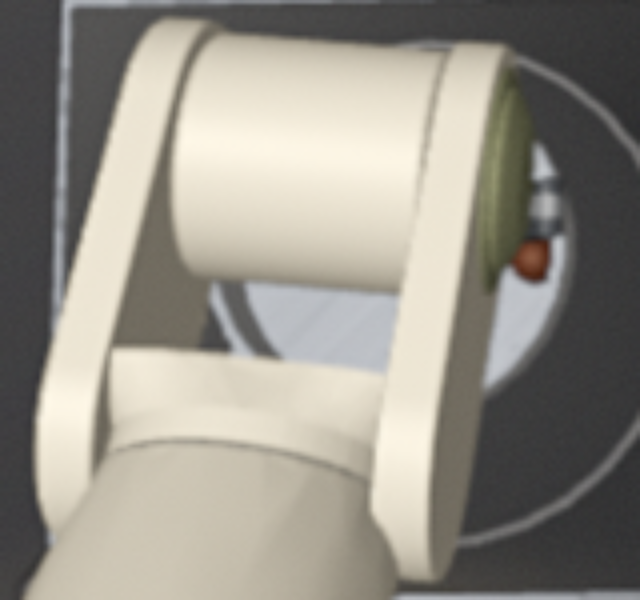

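The stick is upright, the nuts are moving and the pan has stayed put. I'll carry on.

{"method": "arm_command", "body": {"deltas": [{"fingers": 0,"x": -0.75,"y": 0.2,"z": 0,"twist": 0},{"fingers": 0,"x": -0.75,"y": 0.3,"z": 0,"twist": 0},{"fingers": 0,"x": -0.7,"y": 0.4,"z": 0,"twist": 0},{"fingers": 0,"x": -0.6,"y": 0.5,"z": 0,"twist": 0},{"fingers": 0,"x": -0.5,"y": 0.6,"z": 0,"twist": 0},{"fingers": 0,"x": -0.4,"y": 0.7,"z": 0,"twist": 0},{"fingers": 0,"x": -0.25,"y": 0.75,"z": 0,"twist": 0},{"fingers": 0,"x": -0.1,"y": 0.8,"z": 0,"twist": 0}]}}

```text
time_s: 9.53
eef_pos: [0.5842, 0.1051, 0.1402]
tool_rot: [0.0, -0.0, 1.0, -0.0]
ft_force: [-0.2, -0.1, -1.0]
width: 0.0187
```

```bash
python3 - <<'E'
from h import *
n="scene";s=read_camera(n)[:,:,::-1]
cv2.imwrite(f"pics/{n}5.png",cv2.resize(s[90:220,240:380],None,fx=4,fy=4))
E
python3 st.py
```

```text
9.5833 [0.584  0.1064 0.1403] [ 0.     -0.0005  1.      0.0003] 0.01847327824445796 [ 0.2566  1.837  -0.7481] [-0.0193  0.5584  1.3482  0.0007  1.2349 -1.5914]
```

View pics/scene5.png

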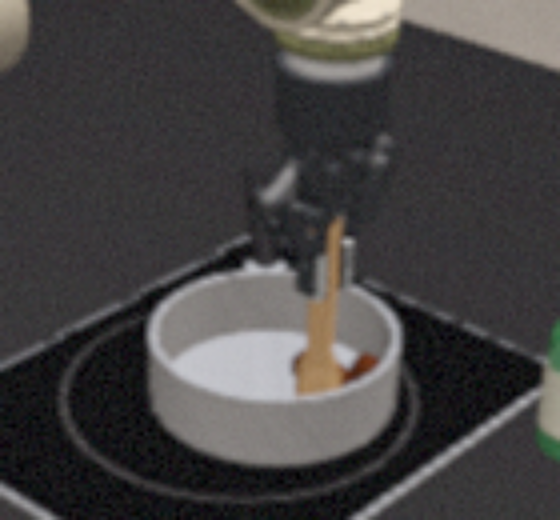

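Still upright and the pan hasn't moved. Next the stir goes from 0° round to 135° (the handle side).

{"method": "arm_command", "body": {"deltas": [{"fingers": 0,"x": 0.1,"y": 0.7,"z": 0,"twist": 0},{"fingers": 0,"x": 0.25,"y": 0.75,"z": 0,"twist": 0},{"fingers": 0,"x": 0.4,"y": 0.65,"z": 0,"twist": 0},{"fingers": 0,"x": 0.5,"y": 0.5,"z": 0,"twist": 0},{"fingers": 0,"x": 0.6,"y": 0.5,"z": 0,"twist": 0},{"fingers": 0,"x": 0.7,"y": 0.4,"z": 0,"twist": 0},{"fingers": 0,"x": 0.75,"y": 0.25,"z": 0,"twist": 0},{"fingers": 0,"x": 0.8,"y": 0.1,"z": 0,"twist": 0}]}}

```text
time_s: 10.25
eef_pos: [0.542, 0.1431, 0.1404]
tool_rot: [-0.0, -0.0, 1.0, 0.0]
ft_force: [0.2, 0.2, -0.3]
width: 0.0185
```

```bash
python3 - <<'E'
from h import *
n="scene";s=read_camera(n)[:,:,::-1]
cv2.imwrite(f"pics/{n}6.png",cv2.resize(s[90:220,240:380],None,fx=4,fy=4))
E
python3 st.py
```

```text
10.3 [0.5406 0.1432 0.1404] [-0.0007 -0.0003  1.      0.    ] 0.018369460754983188 [-1.2648  0.5207 -0.4637] [ 0.0472  0.5063  1.4486  0.0001  1.1881 -1.5242]
```

View pics/scene6.png

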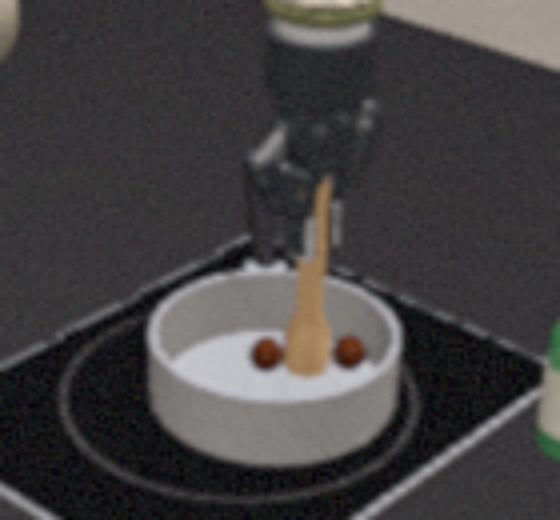

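{"method": "arm_command", "body": {"deltas": [{"fingers": 0,"x": 0.7,"y": -0.1,"z": 0,"twist": 0},{"fingers": 0,"x": 0.65,"y": -0.25,"z": 0,"twist": 0},{"fingers": 0,"x": 0.6,"y": -0.35,"z": 0,"twist": 0},{"fingers": 0,"x": 0.55,"y": -0.5,"z": 0,"twist": 0},{"fingers": 0,"x": 0.5,"y": -0.6,"z": 0,"twist": 0},{"fingers": 0,"x": 0.4,"y": -0.7,"z": 0,"twist": 0},{"fingers": 0,"x": 0.25,"y": -0.75,"z": 0,"twist": 0},{"fingers": 0,"x": 0.1,"y": -0.8,"z": 0,"twist": 0}]}}

```text
time_s: 10.97
eef_pos: [0.5051, 0.1013, 0.1404]
tool_rot: [-0.0, 0.0, 1.0, -0.0]
ft_force: [-0.6, -0.6, -0.8]
width: 0.0184
```

```bash
python3 st.py
```

```text
10.9667 [0.5051 0.1013 0.1404] [-0.      0.0001  1.     -0.    ] 0.018447224282180433 [-0.6329 -0.5988 -0.8034] [-0.0321  0.4397  1.5735 -0.0001  1.1285 -1.6027]
```

Turn 2, from 180° to 270°.

{"method": "arm_command", "body": {"deltas": [{"fingers": 0,"x": 0.0,"y": -0.7,"z": 0,"twist": 0},{"fingers": 0,"x": -0.2,"y": -0.75,"z": 0,"twist": 0},{"fingers": 0,"x": -0.35,"y": -0.7,"z": 0,"twist": 0},{"fingers": 0,"x": -0.5,"y": -0.6,"z": 0,"twist": 0},{"fingers": 0,"x": -0.6,"y": -0.5,"z": 0,"twist": 0},{"fingers": 0,"x": -0.7,"y": -0.35,"z": 0,"twist": 0},{"fingers": 0,"x": -0.75,"y": -0.2,"z": 0,"twist": 0},{"fingers": 0,"x": -0.8,"y": -0.05,"z": 0,"twist": 0}]}}

```text
time_s: 11.63
eef_pos: [0.5453, 0.0634, 0.1403]
tool_rot: [0.0, 0.0, 1.0, -0.0]
ft_force: [-0.2, 0.3, -0.3]
width: 0.0183
```

```bash
python3 - <<'E'
from h import *
n="scene";s=read_camera(n)[:,:,::-1]
cv2.imwrite(f"pics/{n}7.png",cv2.resize(s[90:220,240:380],None,fx=4,fy=4))
E
python3 st.py
```

```text
11.6833 [0.5466 0.0634 0.1403] [ 0.0007  0.0001  1.     -0.    ] 0.018699910476941764 [ 1.3875 -0.0586 -0.3628] [-0.0997  0.4919  1.4763  0.0001  1.172  -1.6702]
```

View pics/scene7.png

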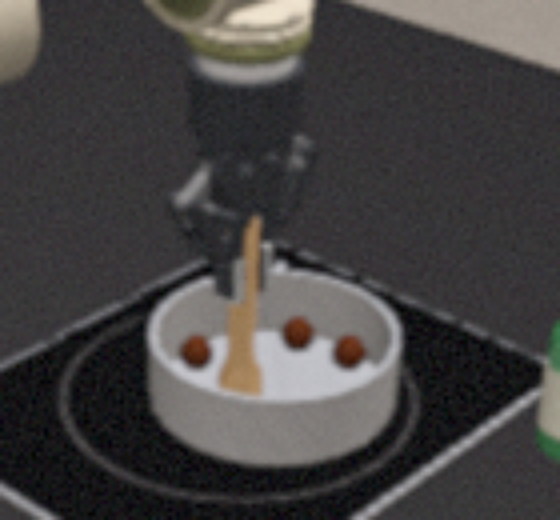

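The nuts are spreading around the pan, which hasn't moved. Next is 270° to 0°.

{"method": "arm_command", "body": {"deltas": [{"fingers": 0,"x": -0.7,"y": 0.1,"z": 0,"twist": 0},{"fingers": 0,"x": -0.7,"y": 0.25,"z": 0,"twist": 0},{"fingers": 0,"x": -0.6,"y": 0.35,"z": 0,"twist": 0},{"fingers": 0,"x": -0.55,"y": 0.5,"z": 0,"twist": 0},{"fingers": 0,"x": -0.5,"y": 0.6,"z": 0,"twist": 0},{"fingers": 0,"x": -0.35,"y": 0.7,"z": 0,"twist": 0},{"fingers": 0,"x": -0.2,"y": 0.75,"z": 0,"twist": 0},{"fingers": 0,"x": -0.1,"y": 0.8,"z": 0,"twist": 0}]}}

```text
time_s: 12.35
eef_pos: [0.5815, 0.1052, 0.1403]
tool_rot: [-0.0, -0.0, 1.0, 0.0]
ft_force: [-0.5, -0.3, -0.9]
width: 0.0186
```

```bash
python3 st.py
```

```text
12.35 [0.5815 0.1052 0.1403] [-0.0001 -0.0001  1.      0.    ] 0.01863904560148706 [-0.523  -0.2735 -0.9303] [-0.0212  0.5544  1.356   0.      1.2313 -1.5923]
```

{"method": "arm_command", "body": {"deltas": [{"fingers": 0,"x": 0.0,"y": 0.7,"z": 0,"twist": 0},{"fingers": 0,"x": 0.2,"y": 0.75,"z": 0,"twist": 0},{"fingers": 0,"x": 0.35,"y": 0.65,"z": 0,"twist": 0},{"fingers": 0,"x": 0.5,"y": 0.5,"z": 0,"twist": 0},{"fingers": 0,"x": 0.6,"y": 0.5,"z": 0,"twist": 0},{"fingers": 0,"x": 0.7,"y": 0.4,"z": 0,"twist": 0},{"fingers": 0,"x": 0.75,"y": 0.25,"z": 0,"twist": 0},{"fingers": 0,"x": 0.8,"y": 0.1,"z": 0,"twist": 0}]}}

```text
time_s: 13.02
eef_pos: [0.5414, 0.143, 0.1404]
tool_rot: [-0.0, -0.0, 1.0, -0.0]
ft_force: [-0.0, -0.0, -0.0]
width: 0.0188
```

```bash
python3 st.py
```

```text
13.0167 [0.5414 0.143  0.1404] [-0.     -0.0001  1.     -0.    ] 0.018772057316176437 [-0.0465 -0.008  -0.0333] [ 0.0469  0.507   1.4473 -0.      1.1874 -1.5241]
```

{"method": "arm_command", "body": {"deltas": [{"fingers": 0,"x": 0.7,"y": -0.1,"z": 0,"twist": 0},{"fingers": 0,"x": 0.65,"y": -0.25,"z": 0,"twist": 0},{"fingers": 0,"x": 0.65,"y": -0.35,"z": 0,"twist": 0},{"fingers": 0,"x": 0.6,"y": -0.5,"z": 0,"twist": 0},{"fingers": 0,"x": 0.2,"y": -0.25,"z": 0,"twist": 0},{"fingers": 0,"x": 0,"y": 0,"z": 0,"twist": 0},{"fingers": 0,"x": 0,"y": 0,"z": 0,"twist": 0}]}}

```text
time_s: 13.6
eef_pos: [0.5146, 0.1279, 0.1404]
tool_rot: [0.0, 0.0, 1.0, 0.0]
ft_force: [-0.4, 0.2, -0.6]
width: 0.0181
```

```bash
python3 - <<'E'
from h import *
n="scene";s=read_camera(n)[:,:,::-1]
cv2.imwrite(f"pics/{n}8.png",cv2.resize(s[90:220,240:380],None,fx=5,fy=5,interpolation=2))
T=[.513,.129,.0167];q=proj("scene",[T,[.513,.129,.1767]]);print((q-[240,90]+.5)*5-.5)
E
python3 st.py
```

```text
[[332.43017156 450.22060164]
 [339.82436903 215.35436855]]
13.65 [0.5147 0.1281 0.1404] [0.0002 0.0002 1.     0.    ] 0.018653107502430516 [-0.1688 -0.0409  0.1479] [ 0.0204  0.4623  1.5316  0.0001  1.1473 -1.55  ]
```

View pics/scene8.png

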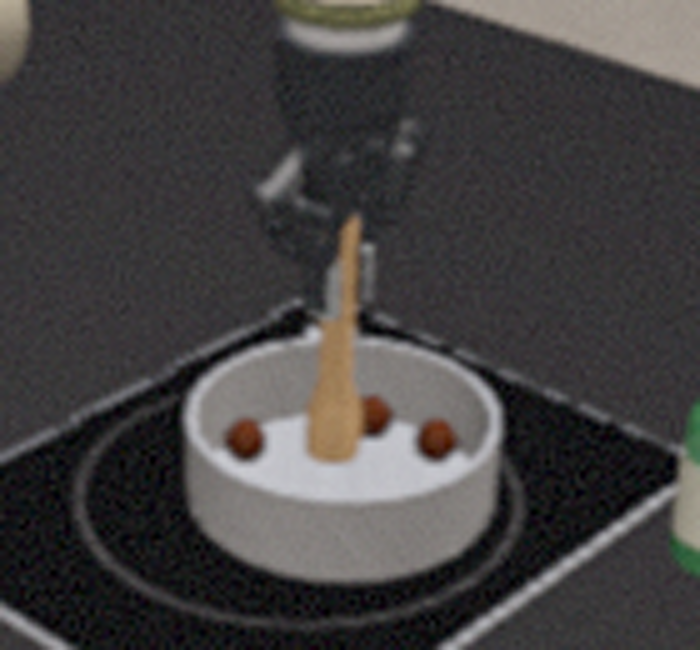

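{"method": "arm_command", "body": {"deltas": [{"fingers": 0,"x": 0,"y": 0,"z": -0.5,"twist": 0},{"fingers": 0,"x": 0,"y": 0,"z": -1.5,"twist": 0},{"fingers": 0,"x": 0,"y": 0,"z": -2.0,"twist": 0},{"fingers": 0,"x": 0,"y": 0,"z": -2.5,"twist": 0},{"fingers": 0,"x": 0,"y": 0,"z": -2.5,"twist": 0},{"fingers": 0,"x": 0,"y": 0,"z": -2.0,"twist": 0},{"fingers": 0,"x": 0,"y": 0,"z": -0.5,"twist": 0},{"fingers": 0,"x": 0,"y": -1.0,"z": 0,"twist": 0}]}}

```text
time_s: 14.32
eef_pos: [0.5148, 0.1191, 0.2566]
tool_rot: [0.002, -0.001, 1.0, 0.0]
ft_force: [-0.5, -0.2, -0.8]
width: 0.0189
```

{"method": "arm_command", "body": {"deltas": [{"fingers": 0,"x": 0,"y": -2.0,"z": 0,"twist": 0},{"fingers": 0,"x": -0.1,"y": -3.0,"z": 0,"twist": 0},{"fingers": 0,"x": -0.2,"y": -3.0,"z": 0,"twist": 0},{"fingers": 0,"x": -0.2,"y": -3.0,"z": 0,"twist": 0},{"fingers": 0,"x": -0.2,"y": -3.0,"z": 0,"twist": 0},{"fingers": 0,"x": -0.2,"y": -3.0,"z": 0,"twist": 0},{"fingers": 0,"x": -0.2,"y": -3.0,"z": 0,"twist": 0},{"fingers": 0,"x": -0.2,"y": -3.0,"z": 0,"twist": 0}]}}

```text
time_s: 14.98
eef_pos: [0.5267, -0.1137, 0.2536]
tool_rot: [-0.001, 0.0, 1.0, 0.001]
ft_force: [0.2, -0.5, -0.4]
width: 0.0189
```

```bash
python3 - <<'E'
from h import *
im=read_camera("top")[:,:,::-1].copy();cv2.imwrite("pics/top9.png",im)
hsv=cv2.cvtColor(im,cv2.COLOR_BGR2HSV)
m=cv2.inRange(hsv,(0,90,20),(20,255,200));m[:, :140]=0;m[:,240:]=0;m[:190]=0;m[290:]=0
n,l,st,ce=cv2.connectedComponentsWithStats(m)
S=np.array([[.61,.0909],[.5936,.1313],[.5838,.0666],[.5701,.1047],[.5593,.0376],[.543,.0804],[.5211,.0521]])
Q=np.array([plane("top",ce[i],.024)[0,:2] for i in range(1,n) if st[i,4]>30])
print(Q.round(3),np.linalg.norm(Q-[.543,.1035],axis=1).round(3))
D=np.linalg.norm(Q[:,None]-S[None],axis=2);print(D.min(0).round(3))
E
python3 st.py
```

```text
[[0.615 0.114]
 [0.604 0.067]
 [0.564 0.036]
 [0.56  0.173]
 [0.535 0.033]
 [0.514 0.166]
 [0.475 0.093]] [0.073 0.071 0.071 0.071 0.071 0.069 0.069]
[0.024 0.027 0.02  0.046 0.005 0.048 0.024]
15.0333 [ 0.5272 -0.1184  0.2534] [-0.0012  0.0019  1.     -0.0007] 0.018634574272224206 [-0.1202 -4.3183 -0.939 ] [-0.4392  0.3667  1.3283 -0.0023  1.4483 -2.006 ]
```

View pics/top9.png

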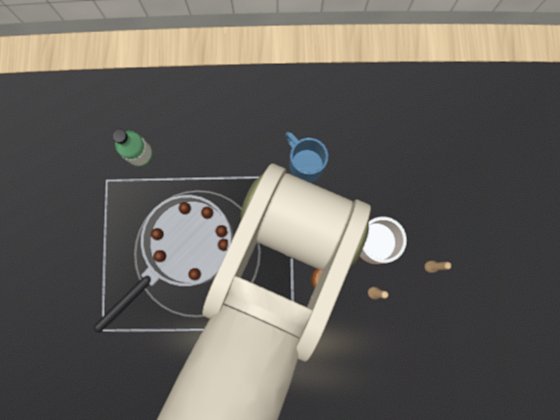

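All seven nuts now lie along the wall, about 70 mm from the pan's centre. Apart from one back-row spot, no start place has a nut within 20 mm of it, so each group has at least one that moved far enough. The pan and bystanders are unmoved. I'll return to the crock.

{"method": "arm_command", "body": {"deltas": [{"fingers": 0,"x": -0.1,"y": -2.0,"z": 0,"twist": 0},{"fingers": 0,"x": -0.1,"y": -3.0,"z": 0,"twist": 0},{"fingers": 0,"x": -0.1,"y": -3.0,"z": 0,"twist": 0},{"fingers": 0,"x": -0.2,"y": -3.0,"z": 0,"twist": 0},{"fingers": 0,"x": -0.2,"y": -3.0,"z": 0,"twist": 0},{"fingers": 0,"x": -0.1,"y": -2.3,"z": 0,"twist": 0},{"fingers": 0,"x": 0,"y": -1.0,"z": 0,"twist": 0},{"fingers": 0,"x": 0,"y": 0,"z": 0,"twist": 0}]}}

```text
time_s: 15.7
eef_pos: [0.5347, -0.2866, 0.2535]
tool_rot: [-0.001, 0.001, 1.0, 0.001]
ft_force: [-0.9, 0.7, -1.2]
width: 0.0189
```

{"method": "arm_command", "body": {"deltas": [{"fingers": 0,"x": 0,"y": 0,"z": 0,"twist": 0},{"fingers": 0,"x": 0,"y": 0,"z": 0,"twist": 0}]}}

```text
time_s: 15.87
eef_pos: [0.5353, -0.2835, 0.255]
tool_rot: [-0.0, -0.001, 1.0, 0.0]
ft_force: [0.1, -0.2, -0.6]
width: 0.0186
```

```bash
python3 - <<'E'
from h import *
n="scene";s=read_camera(n)[:,:,::-1]
cv2.imwrite(f"pics/{n}10.png",cv2.resize(s[150:290,100:280],None,fx=4,fy=4,interpolation=2))
E
python3 st.py
```

```text
15.9167 [ 0.5354 -0.2834  0.2553] [-0.0001 -0.0007  1.      0.0002] 0.018784024462367786 [ 0.0499 -0.1948 -1.3548] [-0.682   0.481   1.1342  0.0002  1.5269 -2.2542]
```

View pics/scene10.png

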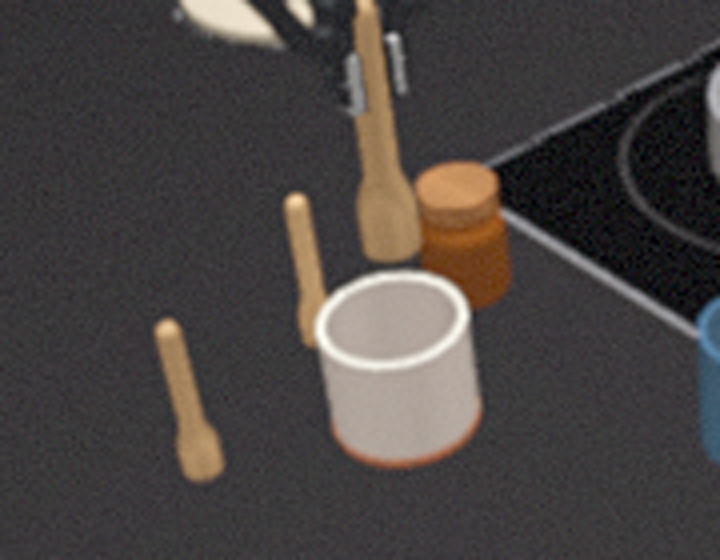

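The stick is upright above the crock and needs 10 mm more in -y before I lower it.

{"method": "arm_command", "body": {"deltas": [{"fingers": 0,"x": 0,"y": -1.0,"z": 0.5,"twist": 0},{"fingers": 0,"x": 0,"y": 0,"z": 1.0,"twist": 0},{"fingers": 0,"x": 0,"y": 0,"z": 1.5,"twist": 0},{"fingers": 0,"x": 0,"y": 0,"z": 2.0,"twist": 0},{"fingers": 0,"x": 0,"y": 0,"z": 2.0,"twist": 0},{"fingers": 0,"x": 0,"y": 0,"z": 2.0,"twist": 0},{"fingers": 0,"x": 0,"y": 0,"z": 1.5,"twist": 0},{"fingers": 0,"x": 0,"y": 0,"z": 0.5,"twist": 0}]}}

```text
time_s: 16.58
eef_pos: [0.5344, -0.2938, 0.142]
tool_rot: [-0.002, -0.0, 1.0, 0.002]
ft_force: [-1.4, 0.3, -0.8]
width: 0.0187
```

{"method": "arm_command", "body": {"deltas": [{"fingers": 0,"x": 0,"y": 0,"z": 0.4,"twist": 0},{"fingers": 0,"x": 0,"y": 0,"z": 0.3,"twist": 0},{"fingers": 0,"x": 0,"y": 0,"z": 0.2,"twist": 0},{"fingers": 0,"x": 0,"y": 0,"z": 0,"twist": 0},{"fingers": 0,"x": 0,"y": 0,"z": 0,"twist": 0}]}}

```text
time_s: 17.0
eef_pos: [0.5356, -0.2949, 0.1369]
tool_rot: [0.0, -0.0, 1.0, -0.0]
ft_force: [-0.2, 0.8, -0.7]
width: 0.0183
```

```bash
python3 st.py
```

```text
17.0 [ 0.5356 -0.2949  0.1369] [ 0.0004 -0.      1.     -0.0004] 0.018298264586966623 [-0.2386  0.7815 -0.7203] [-0.6967  0.5893  1.2984 -0.      1.2528 -2.2675]
```

Slightly high, so I'll ease down to contact.

{"method": "arm_command", "body": {"deltas": [{"fingers": 0,"x": 0,"y": 0,"z": 0.2,"twist": 0},{"fingers": 0,"x": 0,"y": 0,"z": 0.2,"twist": 0},{"fingers": 0,"x": 0,"y": 0,"z": 0.05,"twist": 0},{"fingers": 0,"x": 0,"y": 0,"z": 0,"twist": 0},{"fingers": 0,"x": 0,"y": 0,"z": 0,"twist": 0}]}}

```text
time_s: 17.42
eef_pos: [0.5354, -0.2947, 0.1318]
tool_rot: [-0.0, -0.0, 1.0, 0.0]
ft_force: [-0.9, -0.6, -0.4]
width: 0.0188
```

```bash
python3 st.py
```

```text
17.4167 [ 0.5354 -0.2947  0.1318] [-0. -0.  1.  0.] 0.018754146558618418 [-0.8982 -0.58   -0.4058] [-0.6967  0.5948  1.3044  0.      1.2424 -2.2675]
```

{"method": "arm_command", "body": {"deltas": [{"fingers": 2.5,"x": 0,"y": 0,"z": 0,"twist": 0},{"fingers": 4.0,"x": 0,"y": 0,"z": 0,"twist": 0},{"fingers": 6.0,"x": 0,"y": 0,"z": 0,"twist": 0},{"fingers": 8.0,"x": 0,"y": 0,"z": 0,"twist": 0},{"fingers": 8.0,"x": 0,"y": 0,"z": 0,"twist": 0},{"fingers": 8.0,"x": 0,"y": 0,"z": 0,"twist": 0},{"fingers": 8.0,"x": 0,"y": 0,"z": 0,"twist": 0},{"fingers": 8.0,"x": 0,"y": 0,"z": 0,"twist": 0}]}}

```text
time_s: 18.08
eef_pos: [0.5354, -0.2948, 0.1318]
tool_rot: [-0.0, 0.0, 1.0, -0.0]
ft_force: [-0.8, 0.3, 0.2]
width: 0.0795
```

```bash
python3 - <<'E'
from h import *
n="scene";s=read_camera(n)[:,:,::-1]
cv2.imwrite(f"pics/{n}11.png",cv2.resize(s[150:290,100:280],None,fx=4,fy=4,interpolation=2))
E
python3 st.py
```

```text
18.1333 [ 0.5354 -0.2948  0.1318] [-0.  0.  1.  0.] 0.08001489015878849 [-0.3779 -0.7913 -0.4689] [-0.6967  0.5948  1.3044 -0.      1.2424 -2.2675]
```

View pics/scene11.png

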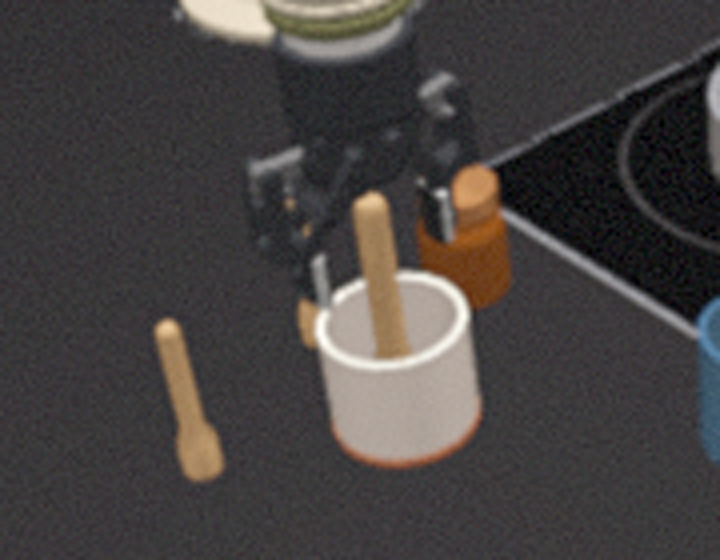

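The stick stands upright in the crock (crop (385,275)) with the fingers clear on both sides. I'll retreat straight up and then away.

{"method": "arm_command", "body": {"deltas": [{"fingers": 8.0,"x": 0,"y": 0,"z": -1.0,"twist": 0},{"fingers": 8.0,"x": 0,"y": 0,"z": -2.0,"twist": 0},{"fingers": 8.0,"x": 0,"y": 0,"z": -2.5,"twist": 0},{"fingers": 8.0,"x": 0,"y": 0,"z": -2.5,"twist": 0},{"fingers": 8.0,"x": 0,"y": 0,"z": -2.5,"twist": 0},{"fingers": 8.0,"x": 0,"y": 0,"z": -1.5,"twist": 0},{"fingers": 8.0,"x": 1.0,"y": 1.0,"z": 0,"twist": 0},{"fingers": 8.0,"x": 2.0,"y": 2.0,"z": 0,"twist": 0}]}}

```text
time_s: 18.8
eef_pos: [0.5061, -0.2659, 0.253]
tool_rot: [0.001, 0.0, 1.0, -0.001]
ft_force: [-0.2, -0.2, -0.1]
width: 0.0801
```

{"method": "arm_command", "body": {"deltas": [{"fingers": 8.0,"x": 2.0,"y": 2.5,"z": 0,"twist": 0},{"fingers": 8.0,"x": 2.0,"y": 2.5,"z": 0,"twist": 0},{"fingers": 8.0,"x": 2.0,"y": 2.5,"z": 0,"twist": 0},{"fingers": 8.0,"x": 2.0,"y": 2.5,"z": 0,"twist": 0},{"fingers": 8.0,"x": 2.0,"y": 2.5,"z": 0,"twist": 0},{"fingers": 8.0,"x": 0,"y": 0,"z": 0,"twist": 0},{"fingers": 8.0,"x": 0,"y": 0,"z": 0,"twist": 0},{"fingers": 8.0,"x": 0,"y": 0,"z": 0,"twist": 0}]}}

```text
time_s: 19.47
eef_pos: [0.4059, -0.1403, 0.2526]
tool_rot: [0.001, -0.0, 1.0, -0.001]
ft_force: [-0.0, 0.6, -0.3]
width: 0.0799
```

```bash
python3 - <<'E'
from h import *
for n in("scene","top"): cv2.imwrite(f"pics/{n}12.png",read_camera(n)[:,:,::-1])
E
python3 st.py
```

```text
19.5667 [ 0.4061 -0.1406  0.252 ] [ 0.0003  0.0002  1.     -0.0002] 0.08014292948273904 [ 0.9825  0.3729 -0.1248] [-0.6102  0.1722  1.6113 -0.0001  1.3574 -2.1805]
```

View pics/scene12.png

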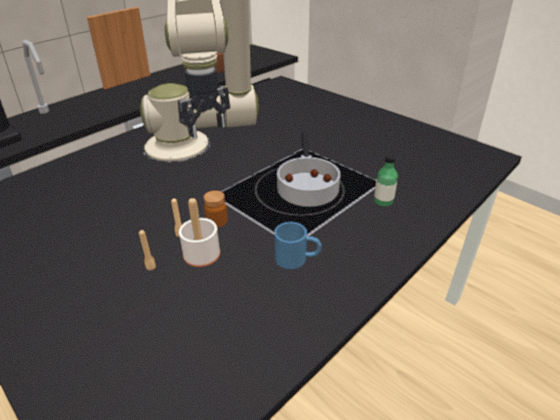

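View pics/top12.png

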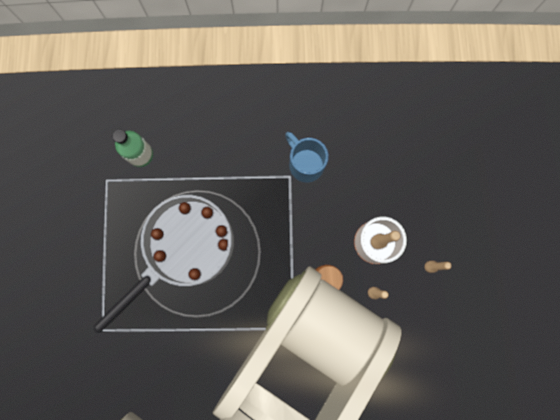

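The stick stands upright in the crock (top view (385,240), scene (195,220)). All seven nuts are in the pan, and the pan, mug, bottle and jar look just as they did at the start. I'm handing the job in.

```bash
python3 -c "
from cell import ticket
print(ticket.job_done())"
```

```text
the job is handed in; nothing more can be done
None
```

The job is done and handed in at about 19.6 s of the 64 s allowed; the hand-in reports no verdict. I took the 160 mm stick from the crock and stirred two anticlockwise turns from the handle side back to it. The circles had a radius of about 40 mm, with the foot about 5 mm above the pan's floor. I then stood the stick back in the crock, let go and backed the arm away.

- **Stick:** in the final pictures it stands upright in the crock and the gripper is well clear. It was released about 3 mm from the measured crock axis, at the height where it was first gripped.
- **Chestnuts:** all seven are in the pan, about 70 mm from its centre. Each of the three groups has at least one nut more than 20 mm from its start, judged by how far each start spot is from any nut. One back-row start spot (0.559, 0.038) again has a nut within 5 mm of it. The other two in that row clear by 24 mm and a marginal 20 mm.
- **Pan and bystanders:** the pan, jar, mug and bottle show no visible movement; I checked this by eye, not by measuring. The gripped stick read 18–19 mm wide against the stated 20 mm shaft. No other check disagreed.

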